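# Load the slide stainer's reagent rack in reverse order

### The arm

A 7-joint arm with a two-finger parallel gripper is mounted at the origin on the work surface. World frame = base frame: x ahead of the robot, y to its left, z up, the work surface at z = 0. Lengths are in mm, angles in degrees, forces in N, time in s.
With the tool pointing down it reaches from about 425 to 1025 mm from the base axis. Payload 3.6 kg.
Tool frame: the origin (TCP) lies at the very end of the fingers, on their centre line; the grasp point (between the pads) lies 19 mm behind it; z points along the fingers, x is the direction in which the jaws open and shut, and the axes are right-handed (so a half turn about z gives the same grasp; the last joint's range is limited). The gripper opens to 85 mm and grips with 20 to 120 N. Pads are 22 mm wide; open, the fingers measure 114 mm over their backs; the gripper's body (76 mm by 85 mm) begins 54 mm behind the grasp point. The pads swing forward as they close: fully open they stand 13 mm farther back than shut.
Start: joints at [-78.581, 33.873, 2.773, 92.16, -1.908, 54.013, -1.931], TCP at [209.255, 694.148, 231.302] pointing down, gripper open.
Joint ranges: [-153.93, 153.93], [-27.13, 128.08], [-72.61, 78.16], [10.71, 143.7], [-87.88, 267.88], [4.46, 118.87], [-176.78, 176.78]. Speed limits (degrees/s): [147.25, 147.25, 180, 180, 180, 180, 180].

### API

Orientations are given as [roll, pitch, yaw] about the fixed x, y, z axes, in that order (R = Rz(yaw) Ry(pitch) Rx(roll)).
In Python, from rig import * gives the robot as it stands. The module is installed in compiled form; this text tells all that it offers.
- The arm moves only by the tool move_arm, never from a script. Its argument "moves" is a list of rows, each a list of 7 numbers: the finger opening in m, from 0 to 0.0854, then the shift along the world's x, y, z in m, then the turn, a rotation vector about the world's x, y, z in rad. In form: [[gripper, x, y, z, wx, wy, wz], ...]. A call has 1 to 20 rows; each row shifts and turns the commanded pose from where the row before left it; what a row does not reach is not made up. A row lasts 1/8 s, in which the tool goes at most 62.5 mm and 10.7 degrees, less where a joint would pass 70% of its speed; a pose out of reach is approached as far as the arm can. A call with a gripper value outside its range is refused whole. The fingers move at their own pace and stop on an object; "squeeze" is the grip in N (left out, the last holds). Time passes only in rows, so rows that do not move let the fingers close. It gives the time, the measured TCP pose, the force and the opening at its end, in the units of the state.
- read_state(): the state, without advancing time (a new reading comes with each control period).
- grab_frame(name): name is "side" or "top" or "wrist"; returns a dict with "image" (384x512x3 uint8, red, green, blue), "fx", "fy", "cx", "cy" (pixels), "position" and "orientation" of the camera in the world; the wrist camera has in their place "mount" (4x4, takes a point from camera to tool coordinates, whose origin is the TCP and whose axes are the tool frame's). Camera axes: x right, y up, looking along -z (the intrinsics and any distortion apply to the point x, -y, -z); pixel columns grow to the right and rows downward; lengths in mm; the calibration is good to about 2 mm. A picture is of the moment at which its call begins: read the wrist's pose just before it. There is no depth.
- hand_in(): hands the job in, once; it reports no verdict.
The state is a dict: "t": time; "joint_positions": joint angles; "dq": joint speeds; "effort": joint torques, N m; "position": TCP position; "tcp_rot": TCP orientation; "contact_force": force on the tool from outside, world axes, zero at the start; "moment": the same for the moment, N m; "opening": finger opening in mm.
Only numpy, scipy, OpenCV 4.12 (cv2) and the standard library are available. Lean on these libraries where they do the work, as an engineer would, in place of code of your own. Each camera call takes 0.05 s, during which the arm holds its last target.

### The job

Load the dark stainer rack with the four amber bottles from the white bench rack in reverse order, one bottle to a cup: counting from each rack's upright tab, the bottle nearest the tab of the white rack goes into the cup farthest from the tab of the dark rack, the second nearest into the second farthest, and so on. Set each bottle down upright on the floor of its cup without dropping or tipping it. Leave the petri dish and the slide box beside the racks where they are.

Things in the scene. Friction and masses are not known exactly. Their poses are not given: they have to be found in the camera images.
- bench_rack: White bench rack, holds the bottles at the start: fixed slab 70 x 262 mm with a row of 4 square cups on its y axis at y = -87, -29, 29, 87 mm, each 50 x 50 mm inside, floor 11 mm and rim 24 mm above the table. Upright tab (56 mm wide, top 58 mm up) at the +y end, y = 138 mm. Origin: underside, middle of the row; z up; yaw within 0.3 rad, so the tab is on the world +y side. 
- stainer_rack: Dark steel stainer rack, empty at the start: fixed slab 70 x 262 mm with a row of 4 square cups on its y axis at y = -87, -29, 29, 87 mm, each 50 x 50 mm inside, floor 11 mm and rim 24 mm above the table. Upright tab (56 mm wide, top 58 mm up) at the +y end, y = 138 mm. Origin: underside, middle of the row; z up; yaw within 0.3 rad, so the tab is on the world +y side. 
- dropper: Dropper bottle: round, 32 mm diameter up to 54 mm height, then a narrow cap and a thin pointed cone nozzle, 82 mm high in all. Amber glass body with a paper band and a black cap; loose, upright, 50 to 140 g; origin at the centre of its underside, z up. 
- jar: Short jar: round, body 32 mm diameter and 44 mm high, under a wide flat lid of 36 mm diameter, 16 mm thick; 60 mm high in all, so it shows as a big black disc from above. Amber glass body with a paper band and a black cap; loose, upright, 50 to 140 g; origin at the centre of its underside, z up. 
- tall: Tall slim round bottle: 28 mm diameter up to 70 mm height, small flat cap of 18 mm diameter, 86 mm high in all. Amber glass body with a paper band and a black cap; loose, upright, 50 to 140 g; origin at the centre of its underside, z up. 
- square: Square bottle: 32 x 32 mm body 60 mm high, round flat cap of 24 mm diameter, 74 mm high in all. Its flat sides lie along its x and y axes, at the start within 0.15 rad of the rack's. Amber glass body with a paper band and a black cap; loose, upright, 50 to 140 g; origin at the centre of its underside, z up. 
- seat_dropper: White, one of four identical shallow square cups of the white bench rack, 56 x 56 mm outside, 50 x 50 mm inside, wall 16 mm high with its floor 3 mm above its origin; fixed to the rack. It is the cup in which the dropper bottle stands at the start. Origin: centre of its underside; x, y axes parallel to the bench rack's; z up.
- seat_jar: White, one of four identical shallow square cups of the white bench rack, 56 x 56 mm outside, 50 x 50 mm inside, wall 16 mm high with its floor 3 mm above its origin; fixed to the rack. It is the cup in which the short jar stands at the start. Origin: centre of its underside; x, y axes parallel to the bench rack's; z up.
- seat_tall: White, one of four identical shallow square cups of the white bench rack, 56 x 56 mm outside, 50 x 50 mm inside, wall 16 mm high with its floor 3 mm above its origin; fixed to the rack. It is the cup in which the tall slim bottle stands at the start. Origin: centre of its underside; x, y axes parallel to the bench rack's; z up.
- seat_square: White, one of four identical shallow square cups of the white bench rack, 56 x 56 mm outside, 50 x 50 mm inside, wall 16 mm high with its floor 3 mm above its origin; fixed to the rack. It is the cup in which the square bottle stands at the start. Origin: centre of its underside; x, y axes parallel to the bench rack's; z up.
- petri_dish: Clear closed petri dish, 63 mm diameter, 15 mm high, loose, about 115 mm beyond the bench rack's row (+x side). A bystander: leave it. Origin: centre of its underside.
- slide_box: Grey slide box, 36 x 85 x 24 mm, loose, about 115 mm beyond the stainer rack's row (+x side). A bystander: leave it. Origin: centre of its underside.

How it is judged:
By the outcome, as a careful person would: the job done as asked, in the order asked, and still so for the second after the job is handed in, with the robot touching nothing.
It also fails if it takes over 104 s, if anything falls off the work surface, if the arm or the gripper's body presses on something with over 40 N, if the wrist force passes 120 N, or if a joint passes its speed limit or range.

## Working session

There is one attempt and no reset: what is moved stays moved. The work goes in short steps, Python scripts to look and compute and a tool call to move; the robot and the scene stay as the last step left them, time stands still between calls to the robot, and variables do not carry over. Pictures are saved under pics/ and viewed, and the job is handed in when it is done.

Besides the shell and the picture viewer there is one more tool, called after "Request:" as a command line: name --pt "numbers of a row" for each row, then --argument value for the rest. move_arm: Moves the arm, as the interface text tells. Its arguments: {"type":"object","properties":{"moves":{"type":"array"},"squeeze":{"type":"number"}},"required":["moves"]}

```bash
mkdir -p pics; python3 - <<'E'
from rig import *
import cv2,pickle
s=read_state();print(s)
for n in ["top","side","wrist"]:
    f=grab_frame(n)
    cv2.imwrite(f"pics/{n}0.png",f["image"][:,:,::-1])
    pickle.dump(f,open(f"{n}0.pkl","wb"))
    print({k:v for k,v in f.items() if k!="image"})
E
```

```text
{'t': 0.0, 'joint_positions': array([-78.5789621 ,  33.92500297,   2.76508202,  92.23760347,
        -1.90544066,  54.01226218,  -1.93121089]), 'dq': array([-0.10448028, -0.00054933, -0.00469126,  0.09435063, -0.09563844,
        0.05377165,  0.05115025]), 'effort': array([ 5.46245410e-04, -5.48687875e+01,  1.54598605e+00, -1.98133028e+01,
        9.29002825e-03,  8.68192466e-03,  3.06976055e-06]), 'position': array([209.02224235, 693.33960801, 230.14122091]), 'tcp_rot': array([1.79992015e+02, 1.28606870e-01, 7.32294092e+01]), 'contact_force': array([0.15828173, 0.29738009, 0.30746993]), 'moment': array([-0.01009185,  0.01983034, -0.01900614]), 'opening': 85.6384121479653}
{'fx': 487.3423516976161, 'fy': 487.3423516976161, 'cx': 252.94448015391575, 'cy': 191.81077710518198, 'position': array([ 373.94607472,   12.62871381, 1189.51751578]), 'orientation': array([ 11.15072727,  -1.00097979, -88.69292956])}
{'fx': 366.69744606496687, 'fy': 366.69744606496687, 'cx': 255.82957053949275, 'cy': 196.23885069097557, 'position': array([ 354.76865545, -561.65286078,  419.44428615]), 'orientation': array([ 58.12902788,   0.44208804, -23.99698502])}
{'fx': 264.45273159519076, 'fy': 264.45273159519076, 'cx': 251.53317610040557, 'cy': 194.00142089457006, 'mount': array([[ 9.99999950e-01,  1.12165522e-04, -2.94885022e-04,
         1.97005779e-01],
       [ 1.92582333e-05, -9.54626971e-01, -2.97804208e-01,
        -7.47470103e+01],
       [-3.14908559e-04,  2.97804187e-01, -9.54626926e-01,
        -1.42962142e+02],
       [ 0.00000000e+00,  0.00000000e+00,  0.00000000e+00,
         1.00000000e+00]])}
```

View pics/top0.png

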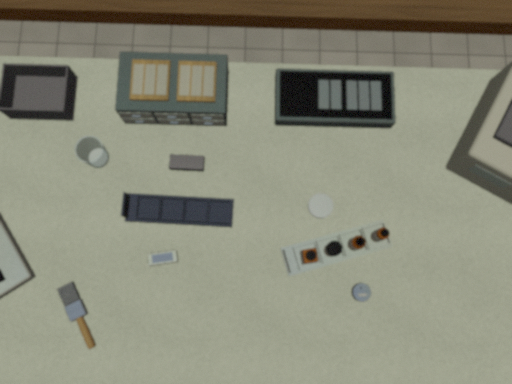

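View pics/side0.png

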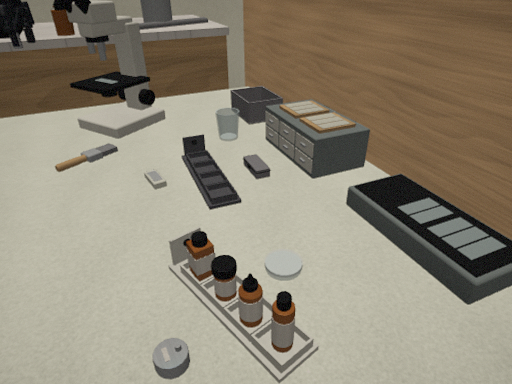

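View pics/wrist0.png

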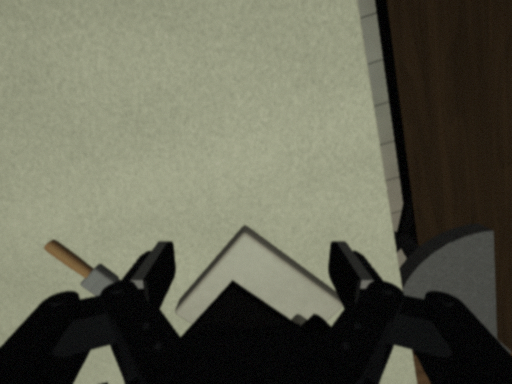

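```bash
cat > h.py <<'E'
import numpy as np,cv2,pickle
from scipy.spatial.transform import Rotation as R
def cam(f,state=None):
    if "mount" in f:
        T=np.eye(4);T[:3,:3]=R.from_euler('xyz',state["tcp_rot"],degrees=True).as_matrix();T[:3,3]=state["position"]
        M=T@f["mount"];return M[:3,:3],M[:3,3]
    return R.from_euler('xyz',f["orientation"],degrees=True).as_matrix(),np.array(f["position"])
def onplane(f,u,v,z,state=None):
    Rm,p=cam(f,state)
    d=Rm@np.array([(u-f["cx"])/f["fx"],-(v-f["cy"])/f["fy"],-1.])
    return p+d*(z-p[2])/d[2]
def proj(f,P,state=None):
    Rm,p=cam(f,state);q=Rm.T@(np.array(P,float)-p)
    return f["cx"]+f["fx"]*q[0]/-q[2], f["cy"]-f["fy"]*q[1]/-q[2]
E
python3 - <<'E'
from h import *
f=pickle.load(open("top0.pkl","rb"));im=f["image"][:,:,::-1].copy()
c1=cv2.resize(im[215:285,275:400],None,fx=6,fy=6,interpolation=cv2.INTER_CUBIC)
c2=cv2.resize(im[180:240,115:245],None,fx=6,fy=6,interpolation=cv2.INTER_CUBIC)
cv2.imwrite("pics/c1.png",c1);cv2.imwrite("pics/c2.png",c2)
hsv=cv2.cvtColor(im,cv2.COLOR_BGR2HSV)
g=im.max(2)
# caps: dark in bench area
m=((g<60)*255).astype(np.uint8)
roi=np.zeros_like(m);roi[215:285,275:400]=1
n,l,st,ce=cv2.connectedComponentsWithStats(m*roi)
for i in range(1,n):
    if st[i,4]>20: print("cap",st[i],ce[i],onplane(f,*ce[i],80)[:2])
# stainer slab
m=((g<95)*255).astype(np.uint8);roi[:]=0;roi[185:235,115:245]=1
n,l,st,ce=cv2.connectedComponentsWithStats(m*roi)
for i in range(1,n):
    if st[i,4]>200:
        r=cv2.minAreaRect(np.argwhere(l==i)[:,::-1].astype(np.float32));b=cv2.boxPoints(r)
        print("dark",st[i],r);[print(p,onplane(f,*p,15)[:2]) for p in b]
print(hsv[255,293],hsv[275,293],hsv[240,330],im[258,292])
E
```

```text
cap [381 230   7   6  34] [384.29411765 232.5       ] [ 505.85983215 -305.20407164]
cap [356 238   8   8  51] [359.68627451 241.21568627] [ 484.4784695  -248.14937137]
cap [326 242  15  13 157] [333.28025478 248.15286624] [ 467.21594445 -187.52569124]
cap [307 251   8   9  57] [310.52631579 254.92982456] [ 450.64059141 -135.64484822]
dark [ 122  193  111   34 2951] ((176.87966918945312, 209.56581115722656), (109.87200927734375, 27.157848358154297), 3.333850622177124)
[121.24696 219.92702] [528.2746259  314.15522538]
[122.82631 192.81514] [595.04844397 315.31027196]
[232.51237 199.2046 ] [586.14648431  46.97490956]
[230.93303 226.31648] [519.37567363  48.73319396]
[ 60  12 155] [ 39  21 159] [ 45  17 151] [155 163 154]
```

View pics/c1.png

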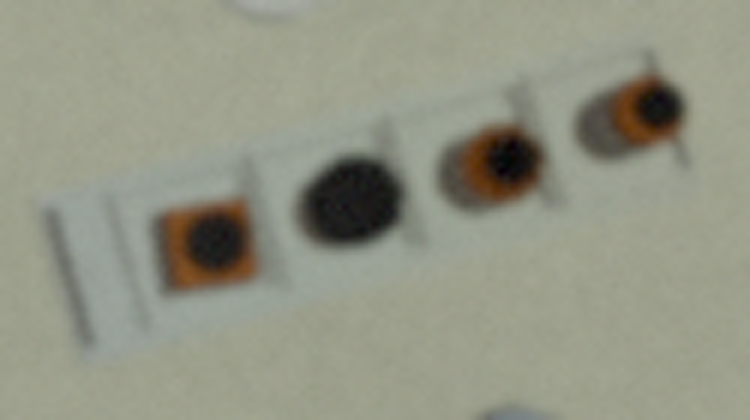

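View pics/c2.png

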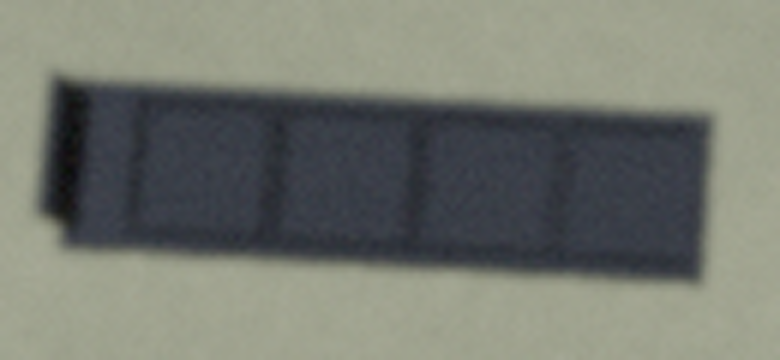

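```bash
python3 - <<'E'
from h import *
s=pickle.load(open("side0.pkl","rb"));t=pickle.load(open("top0.pkl","rb"))
for P in [(209,693,230),(209,693,300),(500,693,230),(209,500,230)]: print(P,proj(s,P),proj(t,P))
for uv in [(84,122),(125,132),(165,115),(118,100)]: print(uv,onplane(s,*uv,0),onplane(s,*uv,15))
for uv in [(33,275),(0,300),(0,215)]: print(uv,onplane(t,*uv,20))
im=cv2.resize(s["image"][:160,:260,::-1],None,fx=3,fy=3);cv2.imwrite("pics/s1.png",im)
E
```

```text
(209, 693, 230) (np.float64(26.331073487446872), np.float64(50.08596849644081)) (np.float64(-126.15958893194548), np.float64(370.25869007066626))
(209, 693, 300) (np.float64(17.552093377314606), np.float64(22.576373706619506)) (np.float64(-156.7329100001219), np.float64(377.05855979776663))
(500, 693, 230) (np.float64(133.25208797442465), np.float64(42.067148855540154)) (np.float64(-100.44784392774787), np.float64(214.40839837361565))
(209, 500, 230) (np.float64(19.87172072170989), np.float64(63.8116137861135)) (np.float64(-21.02299556378111), np.float64(372.4560821148095))
(84, 122) [3.05103158e+02 7.05987227e+02 5.68434189e-14] [306.87927546 660.65438569  15.        ]
(125, 132) [ 4.15366473e+02  5.59869314e+02 -5.68434189e-14] [413.19939783 519.76188357  15.        ]
(165, 115) [558.65771399 660.27252327   0.        ] [551.36631445 616.57451291  15.        ]
(118, 100) [432.78460314 904.29837097   0.        ] [429.9946278  851.87360515  15.        ]
(33, 275) [392.27812558 509.3478586   20.        ]
(0, 300) [333.36827227 579.14722762  20.        ]
(0, 215) [532.21414643 603.5257752   20.        ]
```

View pics/s1.png

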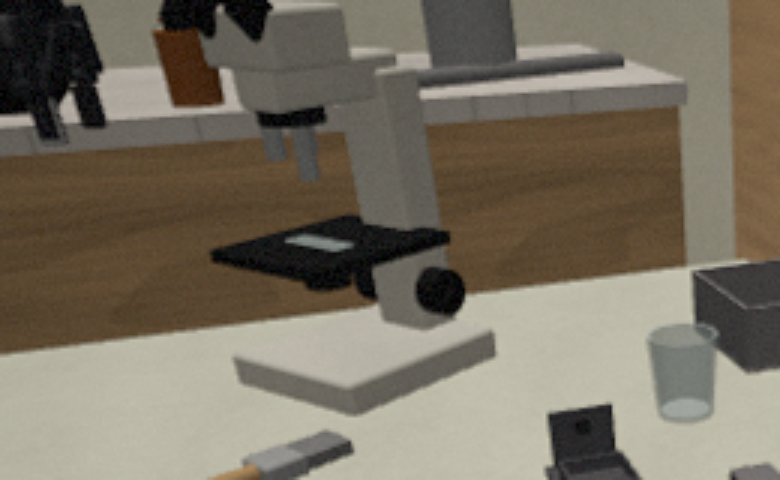

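Request:
move_arm --pt "0.085 0 -0.055 0 0 0 0" --pt "0.085 0 -0.055 0 0 0 0" --pt "0.085 0 -0.055 0 0 0 0" --pt "0.085 0 -0.055 0 0 0 0" --pt "0.085 0 -0.055 0 0 0 0" --pt "0.085 0.0385 -0.033 0 0 0 -0.142" --pt "0.085 0.0385 -0.033 0 0 0 -0.142" --pt "0.085 0.0385 -0.033 0 0 0 -0.142" --pt "0.085 0.0385 -0.033 0 0 0 -0.142" --pt "0.085 0.0385 -0.033 0 0 0 -0.142" --pt "0.085 0.0385 -0.033 0 0 0 -0.142" --pt "0.085 0.0385 -0.033 0 0 0 -0.142" --pt "0.085 0.0385 -0.033 0 0 0 -0.142" --pt "0.085 0.0385 -0.033 0 0 0 -0.142" --pt "0.085 0 0 0 0 0 0"

```text
t: 2.02
position: [558.9, 118.0, 231.6]
tcp_rot: [179.9, -0.2, -0.4]
contact_force: [0.0, -0.4, -1.0]
opening: 85.3
```

```bash
cat > snap.py <<'E'
import sys,pickle,cv2
from rig import *
n,tag=sys.argv[1:3]
s=read_state();f=grab_frame(n)
pickle.dump((f,s),open(tag+".pkl","wb"));cv2.imwrite(f"pics/{tag}.png",f["image"][:,:,::-1])
print(s["t"],s["position"],s["tcp_rot"],s["dq"].round(2))
E
python3 snap.py wrist w1
```

```text
2.025 [558.91416458 118.0309775  231.62882606] [179.85488384  -0.18584747  -0.40785814] [-2.27 -1.12 -4.    3.1  -0.8   1.53  0.39]
```

View pics/w1.png

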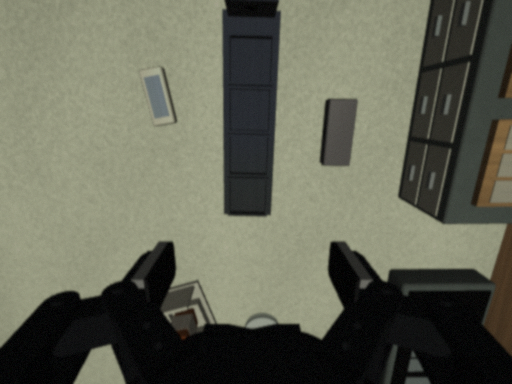

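Request:
move_arm --pt "0.085 -0.005 -0.055 0.003 0 0 0.04" --pt "0.085 -0.005 -0.055 0.003 0 0 0.04" --pt "0.085 -0.005 -0.055 0.003 0 0 0.04" --pt "0.085 -0.005 -0.055 0.003 0 0 0.04" --pt "0.085 -0.005 -0.055 0.003 0 0 0.04" --pt "0.085 -0.01 -0.055 0.003 0 0 0.04" --pt "0.085 -0.01 -0.055 0.003 0 0 0.04" --pt "0.085 0 0 0 0 0 0" --pt "0.085 0 0 0 0 0 0"

```text
t: 3.2
position: [510.6, -260.9, 251.9]
tcp_rot: [-179.9, 0.0, 16.1]
contact_force: [0.4, 0.2, 0.3]
opening: 85.1
```

```bash
python3 snap.py wrist w2
```

```text
3.2 [ 510.61671813 -260.88034693  251.89373426] [-1.79877497e+02  8.01328950e-03  1.61399136e+01] [-1.48  0.03 -1.04  0.11  0.   -0.02  0.05]
```

View pics/w2.png

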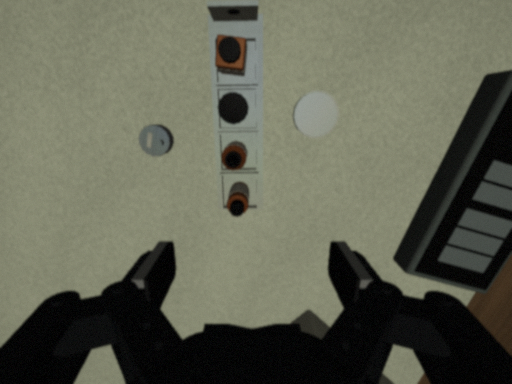

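```bash
python3 - <<'E'
from h import *
f,s=pickle.load(open("w1.pkl","rb"));im=f["image"]
g=cv2.GaussianBlur(im,(3,3),0).max(2)
m=((g<100)*255).astype(np.uint8);roi=np.zeros_like(m);roi[0:225,215:290]=1
n,l,st,ce=cv2.connectedComponentsWithStats(m*roi);i=1+np.argmax(st[1:,4]);print(st[i])
L=[];Rr=[]
for v in range(25,205,4):
    u=np.where(l[v]==i)[0];L.append(onplane(f,u[0]-.5,v,6,s)[:2]);Rr.append(onplane(f,u[-1]+.5,v,6,s)[:2])
for A in (L,Rr):
    A=np.array(A);p=np.polyfit(A[:,1],A[:,0],1);print("yaw",-np.degrees(np.arctan(p[0])),p, np.std(A[:,0]-np.polyval(p,A[:,1])))
for u in (235,250,265):
    v=np.where(l[:,u]==i)[0];print("near end",onplane(f,u,v[-1]+.5,6,s)[:2])
a,b=im.copy(),None
cv2.imwrite("pics/w1c.png",cv2.resize(im[0:225,200:300,::-1],None,fx=2.6,fy=2.6,interpolation=cv2.INTER_CUBIC))
f2,s2=pickle.load(open("w2.pkl","rb"));
cv2.imwrite("pics/w2c.png",cv2.resize(f2["image"][0:225,190:290,::-1],None,fx=2.6,fy=2.6,interpolation=cv2.INTER_CUBIC))
g=f2["image"].max(2);m=((g<55)*255).astype(np.uint8);roi[:]=0;roi[25:222,205:265]=1
n,l,st,ce=cv2.connectedComponentsWithStats(m*roi)
for i in range(1,n):
    if st[i,4]>20: print(st[i],ce[i])
    for z in (71,85,97):
        if st[i,4]>20: print(z,onplane(f2,*ce[i],z,s2)[:2])
E
```

```text
[  222     0    59   217 11336]
yaw -1.7824818280232582 [3.11202172e-02 5.17508723e+02] 0.36426607194756033
yaw -1.8729927099264112 [3.27015391e-02 5.86954541e+02] 0.3899159871484476
near end [535.75853018  44.92573036]
near end [558.22885036  44.73225978]
near end [580.70911795  44.53870356]
[218  37  22  26 450] [229.02222222  49.52666667]
71 [ 448.94796016 -132.02776168]
85 [ 450.75861389 -134.46056727]
97 [ 452.3106028 -136.5458292]
[218  67  25   8 125] [230.176  70.136]
71 [ 455.43663519 -151.67150957]
85 [ 456.96692952 -153.25555802]
97 [ 458.27861038 -154.61331383]
[219  93  29  30 689] [232.50217707 107.53265602]
71 [ 468.19604354 -189.43613723]
85 [ 469.17503579 -189.3884707 ]
97 [ 470.01417201 -189.34761368]
[224 150  19  19 272] [232.69485294 159.40808824]
71 [ 484.07858425 -248.11645092]
85 [ 484.37133171 -245.53335501]
97 [ 484.62225809 -243.31927281]
[239 183   9  10  33] [242.96969697 187.27272727]
71 [ 505.83131006 -278.95524995]
85 [ 505.18417672 -275.03968679]
97 [ 504.629491   -271.68348979]
[230 192  17   7  43] [238.65116279 194.11627907]
71 [ 502.96065331 -289.27530978]
85 [ 502.43755386 -284.91384268]
97 [ 501.9891829 -281.1754423]
[229 199  16  17 195] [236.6        207.06666667]
71 [ 505.05827098 -307.04813449]
85 [ 504.44453872 -301.91874814]
97 [ 503.91848249 -297.52213128]
```

View pics/w2c.png

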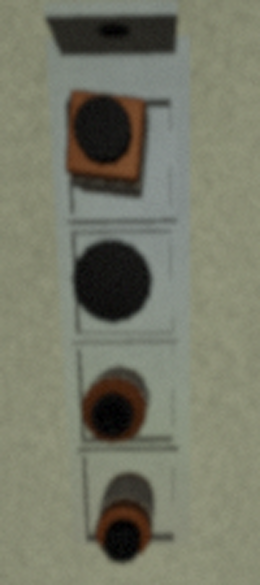

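View pics/w1c.png

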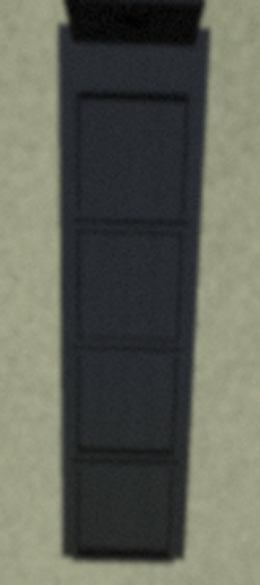

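Request:
move_arm --pt "0.085 -0.02 0.042 -0.02 0 0 -0.0385" --pt "0.085 -0.02 0.042 -0.02 0 0 -0.0385" --pt "0.085 -0.02 0.0435 -0.02 0 0 -0.0385" --pt "0.085 0 0 -0.05 0 0 0" --pt "0.085 0 0 -0.04 0 0 0" --pt "0.085 0 0 0 0 0 0" --pt "0.085 0 0 0 0 0 0" --squeeze 30

```text
t: 4.12
position: [451.5, -134.6, 103.1]
tcp_rot: [180.0, -0.1, 9.5]
contact_force: [0.4, 0.2, 0.2]
opening: 85.3
```

```bash
python3 snap.py wrist w3
```

```text
4.125 [ 451.5338799  -134.58831468  103.14303577] [ 1.79998947e+02 -6.36927965e-02  9.52452582e+00] [ 0.15 -1.22  0.73 -0.63 -0.16 -0.4   0.17]
```

View pics/w3.png

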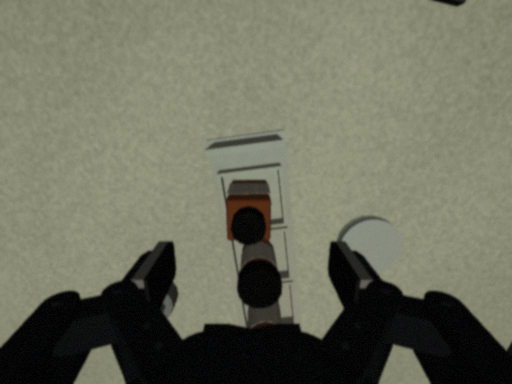

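```bash
python3 - <<'E'
from h import *
f,s=pickle.load(open("w3.pkl","rb"))
print(onplane(f,249,225,85,s),onplane(f,260,284,71,s), onplane(f,249,242,71,s))
E
```

```text
[ 450.50988164 -130.75923989   85.        ] [ 467.92731279 -184.61181482   71.        ] [ 453.62714681 -150.32638396   71.        ]
```

Request:
move_arm --pt "0.085 -0.001 0.001 -0.035 0 0 0" --pt "0.085 0 0 -0.02 0 0 0" --pt "0.085 0 0 -0.012 0 0 0" --pt "0.085 0 0 0 0 0 0" --pt "0.045 0 0 0 0 0 0" --pt "0.04 0 0 0 0 0 0" --pt "0.025 0 0 0 0 0 0" --pt "0.02 0 0 0 0 0 0" --pt "0.02 0 0 0 0 0 0" --pt "0.02 0 0 0 0 0 0" --squeeze 30

```text
t: 5.42
position: [450.1, -134.4, 35.8]
tcp_rot: [180.0, -0.0, 9.4]
contact_force: [-0.7, 0.6, 5.5]
opening: 31.8
```

```bash
python3 snap.py side s4; python3 -c "
import cv2;im=cv2.imread('pics/s4.png')[200:384,130:350];cv2.imwrite('pics/s4c.png',cv2.resize(im,None,fx=3,fy=3))"
```

```text
5.425 [ 450.05334734 -134.43707038   35.81659055] [ 1.79988278e+02 -4.93362240e-02  9.42180411e+00] [-0.08  0.13  0.07 -0.06  0.1   0.01 -0.1 ]
```

View pics/s4c.png

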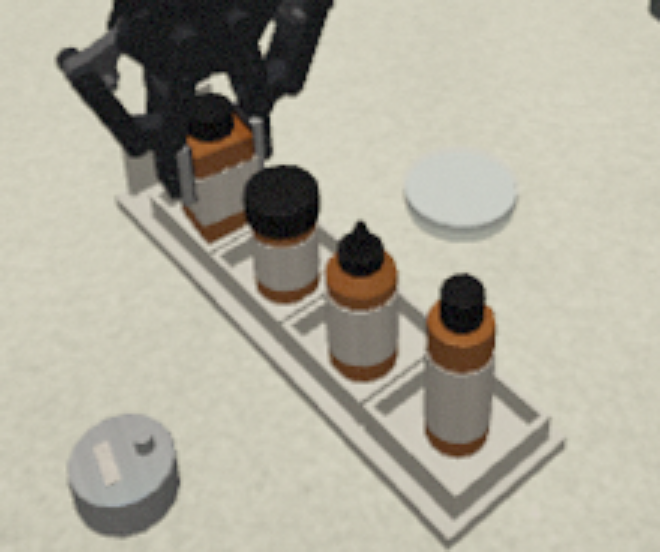

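Request:
move_arm --pt "0.02 0 0 0.02 0 0 0" --pt "0.02 0 0 0.04 0 0 0" --pt "0.02 0 0 0.04 0 0 0" --pt "0.02 0.021 0.045 0 0 0 -0.039" --pt "0.02 0.021 0.045 0 0 0 -0.039" --pt "0.02 0.021 0.045 0 0 0 -0.039" --pt "0.02 0.021 0.045 0 0 0 -0.039" --pt "0.02 0.021 0.045 0 0 0 -0.04" --pt "0.02 0 0 0 0 0 0" --pt "0.02 0 0 0 0 0 0"

```text
t: 6.72
position: [553.8, 90.3, 134.8]
tcp_rot: [179.9, 0.1, -1.8]
contact_force: [-0.3, -0.1, -1.2]
opening: 31.3
```

```bash
python3 snap.py wrist w5;python3 snap.py top t5; python3 -c "
import cv2;im=cv2.imread('pics/t5.png')[160:280,110:310];cv2.imwrite('pics/t5c.png',cv2.resize(im,None,fx=3.5,fy=3.5))"
```

```text
6.725 [553.82584065  90.34828779 134.83901529] [ 1.79946712e+02  8.71908769e-02 -1.76263795e+00] [ 1.41 -0.6   1.15  1.12  0.04 -0.01 -0.15]
6.775 [553.69034322  89.39360861 134.99419526] [ 1.79941968e+02  8.22384371e-02 -1.87112403e+00] [ 0.88 -0.35  0.59  0.39 -0.14  0.07 -0.08]
```

View pics/w5.png

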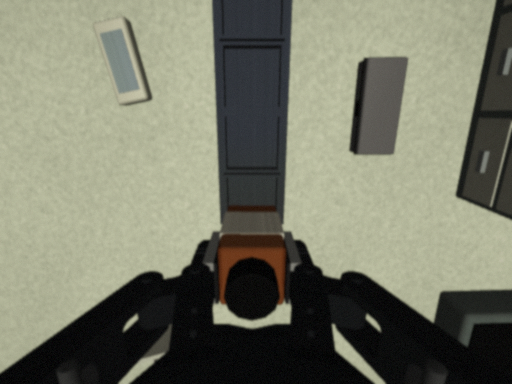

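View pics/t5c.png

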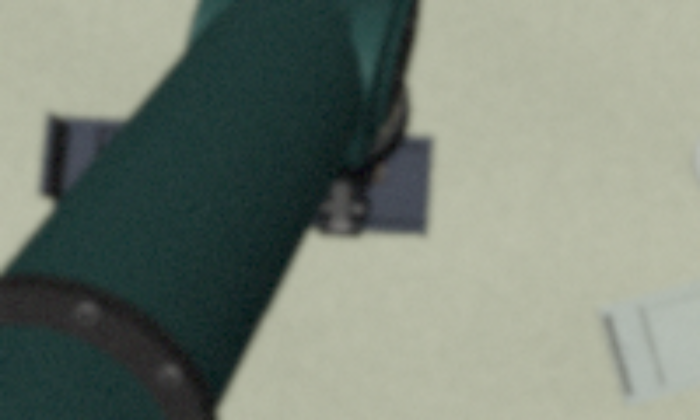

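```bash
python3 - <<'E'
from h import *
f,s=pickle.load(open("w5.pkl","rb"))
for r in (40,46,108,116,168,174,222):print(r,onplane(f,252,r,24,s)[:2],onplane(f,252,r,8,s)[1])
cv2.imwrite("pics/w5c.png",cv2.resize(f["image"][0:235,205:300,::-1],None,fx=2.5,fy=2.5,interpolation=cv2.INTER_CUBIC))
E
```

```text
40 [559.53629746 224.18881123] 227.84118203075946
46 [559.39864205 219.64048152] 223.00603841952676
108 [557.87247917 169.21389783] 169.39959611051788
116 [557.66064504 162.21459823] 161.95892647194844
168 [556.18903891 113.59064688] 110.26878899477117
174 [556.00787288 107.6046646 ] 103.90533563105538
222 [554.46293016  56.55756857] 49.63925198794989
```

View pics/w5c.png

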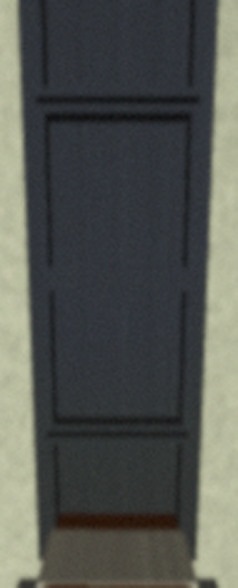

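```bash
python3 snap.py wrist w6; python3 - <<'E'
from h import *
f,s=pickle.load(open("w1.pkl","rb"))
for r in (37,85.4,88.8,130.5,134,173.8,177.3,212.7):print(r,onplane(f,250,r,24,s)[:2],onplane(f,250,r,8,s)[1])
print(proj(f,(554,44.7,8),s),proj(f,(554,35,8),s))
print(cam(f,s))
t=pickle.load(open("top0.pkl","rb"))
# top dividers in c2 (x6, offset 115,180)
for x in (47,72,135,270,275,417,560,565,705): print(x,onplane(t,115+x/6,180+180/6,24)[1],onplane(t,115+x/6,180+180/6,8)[1])
E
```

```text
6.825 [553.731033    88.91410055 135.15839183] [ 1.79947063e+02  6.96733413e-02 -1.93188623e+00] [ 0.5  -0.27  0.07  0.04 -0.18 -0.06 -0.04]
37 [560.3226311 276.7709308] 280.5402303007936
85.4 [559.85581541 224.17625563] 225.54395167288138
88.8 [559.8212288  220.27948971] 221.46924974227235
130.5 [559.37590137 170.10583036] 169.00453653180963
134 [559.33665029 165.68353311] 164.38030620517702
173.8 [558.86788838 112.86958304] 109.15474003239402
177.3 [558.82458641 107.99088437] 104.05326786809549
212.7 [558.3659189   56.31423955] 50.01693913971934
(np.float64(247.1618964253556), np.float64(216.04880297927596)) (np.float64(247.23997748835595), np.float64(222.0474696834318))
(array([[ 0.99996795,  0.00789675, -0.00132093],
       [-0.00713775,  0.95399439,  0.29973948],
       [ 0.00362712, -0.29972044,  0.95402018]]), array([560.25708647, 194.22396325, 374.39706445]))
47 309.84512507690715 313.92525473253573
72 299.8558345276559 303.79883312637327
135 274.66948534468867 278.26673059223805
270 220.63434730448853 223.48980858317037
275 218.63135760575148 221.45932222758705
417 161.6960197372354 163.7423870054841
560 104.26109461623473 105.51900629330542
565 102.25108638777863 103.48140505897875
705 45.92155483802857 46.37859254811892
```

Request:
move_arm --pt "0.02 0.001 -0.0095 -0.02 0 0 0" --pt "0.02 0 0 -0.035 0 0 0" --pt "0.02 0 0 -0.025 0 0 0" --pt "0.02 0 0 -0.01 0 0 0" --pt "0.02 0 0 0 0 0 0" --pt "0.02 0 0 0 0 0 0" --pt "0.02 0 0 -0.004 0 0 0" --pt "0.02 0 0 -0.002 0 0 0" --pt "0.02 0 0 0 0 0 0"

```text
t: 8.0
position: [555.7, 81.3, 39.3]
tcp_rot: [-180.0, 0.0, -1.8]
contact_force: [0.2, 0.2, -1.6]
opening: 31.7
```

```bash
python3 snap.py side s7; python3 -c "
import cv2;im=cv2.imread('pics/s7.png')[110:250,150:300];cv2.imwrite('pics/s7c.png',cv2.resize(im,None,fx=4,fy=4))"
```

```text
8.0 [555.69072871  81.28129396  39.30534704] [-1.79998011e+02  4.42967782e-03 -1.79298824e+00] [ 0.02 -0.05  0.08 -0.13 -0.02  0.02 -0.08]
```

View pics/s7c.png

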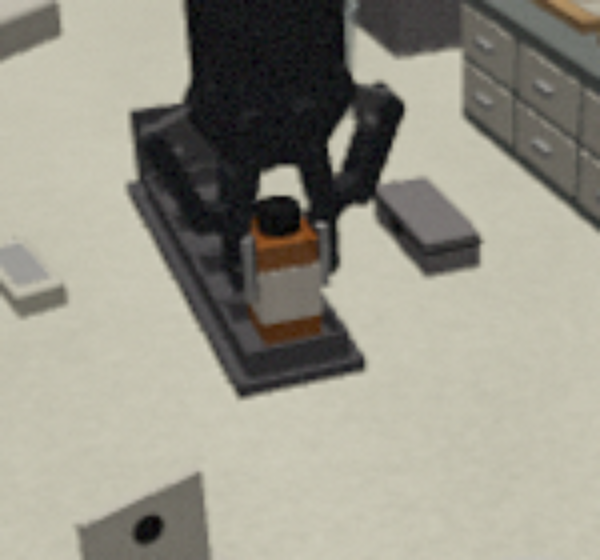

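Request:
move_arm --pt "0.02 0 -0.001 -0.002 0 0 0" --pt "0.02 0 0 -0.001 0 0 0" --pt "0.02 0 0 0 0 0 0"

```text
t: 8.43
position: [555.7, 80.1, 36.2]
tcp_rot: [180.0, 0.0, -1.8]
contact_force: [0.3, 0.9, -1.4]
opening: 31.3
```

Request:
move_arm --pt "0.02 0 0 -0.0007 0 0 0" --pt "0.02 0 0 -0.0006 0 0 0" --pt "0.02 0 0 0 0 0 0"

```text
t: 8.8
position: [555.8, 80.1, 35.9]
tcp_rot: [-180.0, -0.0, -1.8]
contact_force: [-1.7, 0.1, 7.7]
opening: 31.3
```

Request:
move_arm --pt "0.05 0 0 0 0 0 0" --pt "0.085 0 0 0 0 0 0" --pt "0.085 0 0 0 0 0 0" --pt "0.085 0 0 0.02 0 0 0" --pt "0.085 0 0 0.04 0 0 0" --pt "0.085 0 0 0.04 0 0 0" --pt "0.085 -0.0146 -0.0447 0 0 0 0.052" --pt "0.085 -0.0146 -0.0447 0 0 0 0.052" --pt "0.085 -0.0146 -0.0447 0 0 0 0.052" --pt "0.085 -0.0146 -0.0447 0 0 0 0.052" --pt "0.085 -0.0146 -0.0447 0 0 0 0.052" --pt "0.085 -0.0146 -0.0447 0 0 0 0.052" --pt "0.085 0 0 -0.03 0 0 0" --pt "0.085 0 0 0 0 0 0" --pt "0.085 0 0 0 0 0 0" --pt "0.085 0 0 0 0 0 0"

```text
t: 10.8
position: [469.0, -187.4, 105.7]
tcp_rot: [180.0, -0.1, 16.2]
contact_force: [-0.2, 0.2, -0.0]
opening: 84.8
```

```bash
python3 snap.py wrist w8; python3 snap.py side s8; python3 - <<'E'
from h import *
f,s=pickle.load(open("w8.pkl","rb"))
g=f["image"].max(2);m=((g<55)*255).astype(np.uint8);roi=np.zeros_like(m);roi[170:320,215:300]=1
n,l,st,ce=cv2.connectedComponentsWithStats(m*roi)
for i in range(1,n):
    if st[i,4]>100: print(st[i],ce[i],onplane(f,*ce[i],71,s)[:2])
a=f["image"][150:384,150:350,::-1];b=cv2.imread("pics/s8.png")[100:384,130:350]
b=cv2.resize(b,None,fx=2,fy=2);a=cv2.resize(a,None,fx=1.7,fy=1.7);c=np.zeros((570,790,3),np.uint8);c[:a.shape[0],:a.shape[1]]=a;c[:b.shape[0],345:345+b.shape[1]]=b;cv2.imwrite("pics/m8.png",c)
E
```

```text
10.8 [ 468.97435343 -187.44606368  105.68125786] [ 1.79967445e+02 -6.75575290e-02  1.61672687e+01] [-0.14 -0.1  -0.01  0.04 -0.12 -0.12 -0.06]
10.85 [ 468.96175899 -187.47820253  105.67366018] [ 1.79963864e+02 -6.95459631e-02  1.61633547e+01] [ 0.11  0.   -0.03  0.11 -0.09 -0.09  0.04]
[ 225  183   49   87 2133] [247.52836381 220.90154712] [ 467.50351039 -188.22886281]
[231 266  34  13 145] [247.75172414 270.65517241] [ 479.08187414 -228.22407133]
[234 281  32  39 809] [248.52039555 298.81458591] [ 486.81808874 -253.09310382]
```

View pics/m8.png

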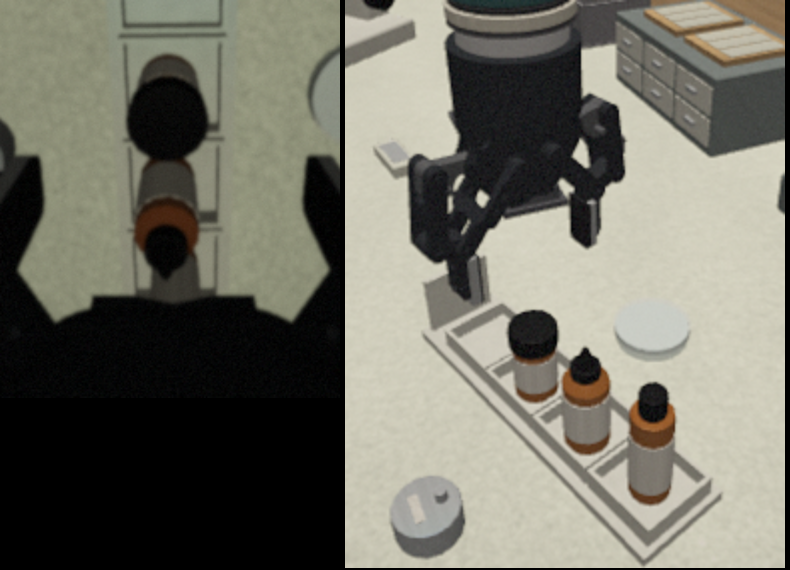

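Request:
move_arm --pt "0.085 -0.0015 -0.001 -0.03 0 0 0" --pt "0.085 0 0 -0.02 0 0 0" --pt "0.085 0 0 -0.012 0 0 0" --pt "0.085 0 0 0 0 0 0" --pt "0.045 0 0 0 0 0 0" --pt "0.045 0 0 0 0 0 0" --pt "0.03 0 0 0 0 0 0" --pt "0.02 0 0 0 0 0 0" --pt "0.02 0 0 0 0 0 0" --pt "0.02 0 0 0 0 0 0"

```text
t: 12.15
position: [467.0, -189.2, 43.6]
tcp_rot: [180.0, -0.1, 16.1]
contact_force: [0.2, -0.2, 5.8]
opening: 35.0
```

```bash
python3 snap.py side s9; python3 -c "
import cv2;im=cv2.imread('pics/s9.png')[150:384,130:350];cv2.imwrite('pics/s9c.png',cv2.resize(im,None,fx=2.5,fy=2.5))"
```

```text
12.15 [ 467.00349286 -189.16696319   43.613802  ] [ 1.79976945e+02 -5.28034767e-02  1.60679161e+01] [-0.08  0.05  0.04 -0.01 -0.01  0.03  0.04]
```

View pics/s9c.png

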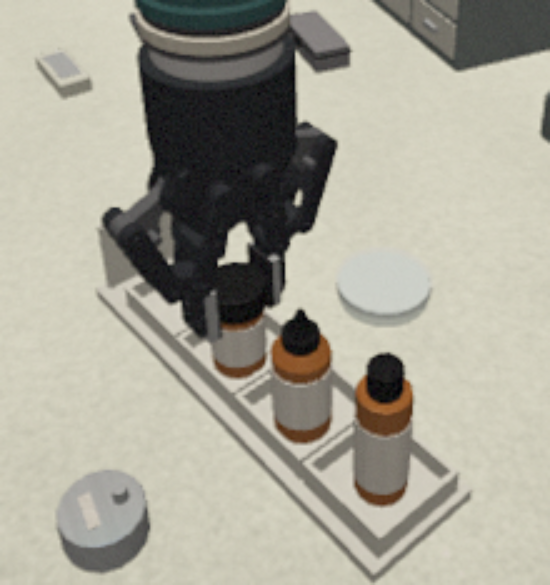

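Request:
move_arm --pt "0.02 0 0 0.02 0 0 0" --pt "0.02 0 0 0.04 0 0 0" --pt "0.02 0 0 0.04 0 0 0" --pt "0.02 0.0128 0.0466 0 0 0 -0.0446" --pt "0.02 0.0128 0.0466 0 0 0 -0.0446" --pt "0.02 0.0128 0.0466 0 0 0 -0.0446" --pt "0.02 0.0128 0.0466 0 0 0 -0.0446" --pt "0.02 0.0128 0.0466 0 0 0 -0.0446" --pt "0.02 0.0128 0.0466 0 0 0 -0.0446" --pt "0.02 0.0128 0.0466 0 0 0 -0.0446" --pt "0.02 0 0 0 0 0 0" --pt "0.02 0 0 0 0 0 0" --pt "0.02 0 0 0 0 0 0"

```text
t: 13.82
position: [555.7, 135.2, 143.0]
tcp_rot: [179.9, 0.0, -2.0]
contact_force: [-0.9, 0.1, -0.2]
opening: 35.0
```

```bash
python3 snap.py wrist w10;python3 snap.py side s10; python3 - <<'E'
from h import *
a=cv2.imread("pics/w10.png")[0:384,150:350];b=cv2.imread("pics/s10.png")[80:300,130:300]
b=cv2.resize(b,None,fx=2.5,fy=2.5);a=cv2.resize(a,None,fx=1.5,fy=1.5);c=np.zeros((580,790,3),np.uint8);c[:a.shape[0],:a.shape[1]]=a;c[:b.shape[0],345:345+b.shape[1]]=b;cv2.imwrite("pics/m10.png",c)
E
```

```text
13.825 [555.67486691 135.23207926 142.95982945] [ 1.79947873e+02  3.96824106e-02 -1.95966794e+00] [ 0.39 -0.13 -0.07 -0.13 -0.09 -0.01 -0.01]
13.875 [555.80277971 135.27161869 143.04995687] [ 1.79962725e+02  2.77177379e-02 -1.97017700e+00] [ 0.12  0.02 -0.32 -0.26 -0.17  0.01  0.04]
```

View pics/m10.png

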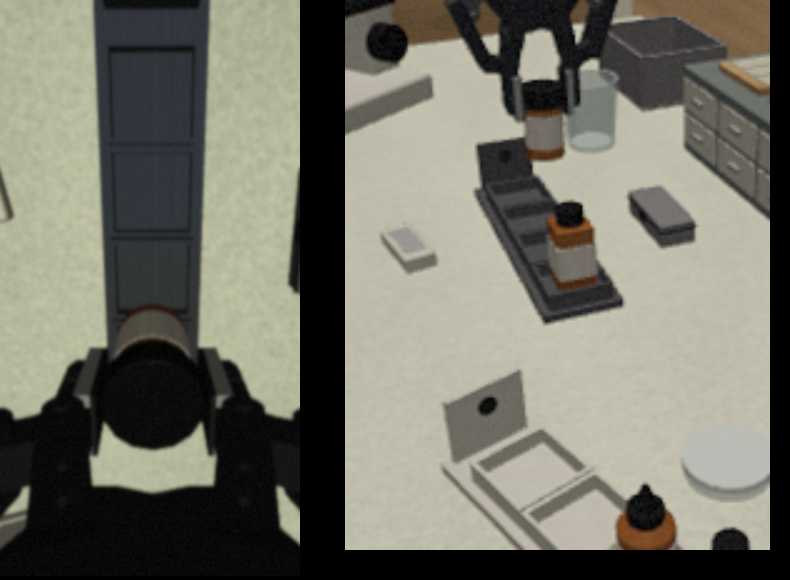

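Request:
move_arm --pt "0.02 0.001 0.002 -0.03 0 0 0" --pt "0.02 0 0 -0.035 0 0 0" --pt "0.02 0 0 -0.02 0 0 0" --pt "0.02 0 0 -0.01 0 0 0" --pt "0.02 0 0 0 0 0 0" --pt "0.02 0 0 -0.002 0 0 0" --pt "0.02 0 0 -0.001 0 0 0" --pt "0.02 0 0 0 0 0 0"

```text
t: 14.92
position: [557.5, 139.3, 45.4]
tcp_rot: [-180.0, -0.0, -1.8]
contact_force: [0.6, -0.0, -1.5]
opening: 34.8
```

Request:
move_arm --pt "0.02 -0.0005 -0.0015 -0.0007 0 0 0" --pt "0.02 0 0 -0.0007 0 0 0" --pt "0.02 0 0 0 0 0 0"

```text
t: 15.3
position: [556.7, 137.5, 43.7]
tcp_rot: [180.0, 0.0, -1.8]
contact_force: [-1.1, -0.6, 2.3]
opening: 34.7
```

Request:
move_arm --pt "0.05 0 0 0 0 0 0" --pt "0.085 0 0 0 0 0 0" --pt "0.085 0 0 0 0 0 0" --pt "0.085 0 0 0.02 0 0 0" --pt "0.085 0 0 0.04 0 0 0" --pt "0.085 0 0 0.04 0 0 0" --pt "0.085 -0.009 -0.0481 0 0 0 0.039" --pt "0.085 -0.009 -0.0481 0 0 0 0.039" --pt "0.085 -0.009 -0.0481 0 0 0 0.039" --pt "0.085 -0.009 -0.0481 0 0 0 0.039" --pt "0.085 -0.009 -0.0481 0 0 0 0.039" --pt "0.085 -0.009 -0.0481 0 0 0 0.039" --pt "0.085 -0.009 -0.0481 0 0 0 0.039" --pt "0.085 -0.009 -0.0481 0 0 0 0.039" --pt "0.085 0 0 -0.02 0 0 0" --pt "0.085 0 0 0 0 0 0" --pt "0.085 0 0 0 0 0 0" --pt "0.085 0 0 0 0 0 0"

```text
t: 17.55
position: [485.4, -246.4, 124.1]
tcp_rot: [180.0, -0.0, 16.2]
contact_force: [-0.3, -0.4, -0.1]
opening: 85.0
```

```bash
python3 snap.py wrist w11;python3 snap.py side s11; python3 - <<'E'
from h import *
f,s=pickle.load(open("w11.pkl","rb"))
g=f["image"].max(2);m=((g<50)*255).astype(np.uint8);roi=np.zeros_like(m);roi[170:320,215:300]=1
n,l,st,ce=cv2.connectedComponentsWithStats(m*roi)
for i in range(1,n):
    if st[i,4]>50: print(st[i],ce[i],onplane(f,*ce[i],80,s)[:2])
a=cv2.imread("pics/w11.png")[0:384,150:350];b=cv2.imread("pics/s11.png")[80:300,130:300]
b=cv2.resize(b,None,fx=2.5,fy=2.5);a=cv2.resize(a,None,fx=1.5,fy=1.5);c=np.zeros((580,790,3),np.uint8);c[:a.shape[0],:a.shape[1]]=a;c[:b.shape[0],345:345+b.shape[1]]=b;cv2.imwrite("pics/m11.png",c)
E
```

```text
17.55 [ 485.42524343 -246.37420645  124.10538792] [ 1.79982948e+02 -4.73036941e-02  1.61605346e+01] [ 0.01 -0.06  0.15 -0.02 -0.07 -0.11  0.06]
17.6 [ 485.40298473 -246.44267063  124.11040869] [ 1.79979381e+02 -4.81944977e-02  1.61528715e+01] [ 0.02 -0.04  0.16  0.01 -0.09 -0.13  0.16]
[235 200  27  27 585] [248.03418803 213.21367521] [ 483.56421376 -244.8873586 ]
[243 232  21   9  60] [252.23333333 234.81666667] [ 491.65126977 -261.30849515]
[239 258  30  16 233] [253.3304721  264.24892704] [ 499.80423373 -286.18689508]
[243 273  23  30 562] [253.82740214 287.58540925] [ 506.42240968 -307.3787661 ]
```

View pics/m11.png

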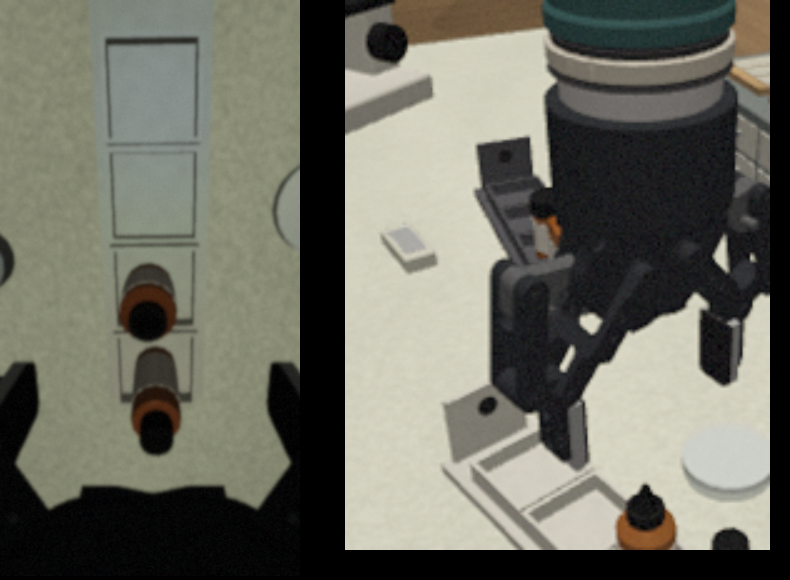

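Request:
move_arm --pt "0.085 -0.0012 -0.0005 -0.04 0 0 0" --pt "0.085 0 0 -0.03 0 0 0" --pt "0.085 0 0 -0.015 0 0 0" --pt "0.085 0 0 -0.007 0 0 0" --pt "0.085 0 0 0 0 0 0" --pt "0.045 0 0 0 0 0 0" --pt "0.045 0 0 0 0 0 0" --pt "0.03 0 0 0 0 0 0" --pt "0.02 0 0 0 0 0 0" --pt "0.02 0 0 0 0 0 0" --pt "0.02 0 0 0 0 0 0"

```text
t: 19.02
position: [483.9, -247.8, 32.2]
tcp_rot: [180.0, -0.0, 16.1]
contact_force: [-0.6, 0.1, 5.1]
opening: 30.8
```

```bash
python3 snap.py side s12; python3 -c "
import cv2;im=cv2.imread('pics/s12.png')[150:384,130:350];cv2.imwrite('pics/s12c.png',cv2.resize(im,None,fx=2.5,fy=2.5))"
```

```text
19.025 [ 483.87059934 -247.76865769   32.15990543] [ 1.79981177e+02 -4.35165686e-02  1.60578016e+01] [-0.02 -0.06  0.05  0.12  0.08 -0.01 -0.07]
```

View pics/s12c.png

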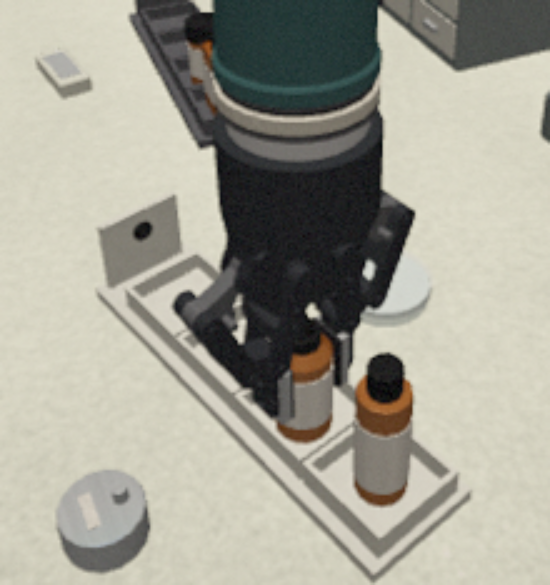

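Request:
move_arm --pt "0.02 0 0 0.02 0 0 0" --pt "0.02 0 0 0.04 0 0 0" --pt "0.02 0 0 0.045 0 0 0" --pt "0.02 0.0083 0.0492 0 0 0 -0.0347" --pt "0.02 0.0083 0.0492 0 0 0 -0.0347" --pt "0.02 0.0083 0.0492 0 0 0 -0.0347" --pt "0.02 0.0083 0.0492 0 0 0 -0.0347" --pt "0.02 0.0083 0.0492 0 0 0 -0.0347" --pt "0.02 0.0083 0.0492 0 0 0 -0.0347" --pt "0.02 0.0083 0.0492 0 0 0 -0.0347" --pt "0.02 0.0083 0.0492 0 0 0 -0.0347" --pt "0.02 0.0083 0.0492 0 0 0 -0.0347" --pt "0.02 0 0 0 0 0 0" --pt "0.02 0 0 0 0 0 0" --pt "0.02 0 0 0 0 0 0"

```text
t: 20.95
position: [557.9, 193.1, 136.6]
tcp_rot: [179.9, 0.0, -2.0]
contact_force: [0.5, -1.6, 0.3]
opening: 30.9
```

```bash
python3 snap.py wrist w13;python3 snap.py side s13; python3 - <<'E'
from h import *
a=cv2.imread("pics/w13.png")[0:384,150:350];b=cv2.imread("pics/s13.png")[80:300,130:300]
b=cv2.resize(b,None,fx=2.5,fy=2.5);a=cv2.resize(a,None,fx=1.5,fy=1.5);c=np.zeros((580,790,3),np.uint8);c[:a.shape[0],:a.shape[1]]=a;c[:b.shape[0],345:345+b.shape[1]]=b;cv2.imwrite("pics/m13.png",c)
E
```

```text
20.95 [557.89694973 193.05032891 136.58313269] [ 1.79941802e+02  3.26153299e-02 -1.98803831e+00] [ 0.34 -0.25  0.11 -0.14 -0.1   0.08 -0.03]
21.0 [558.04842248 193.08307194 136.64050434] [ 1.79953799e+02  2.17153529e-02 -2.00167067e+00] [ 0.02  0.02 -0.29 -0.3  -0.22  0.08 -0.  ]
```

View pics/m13.png

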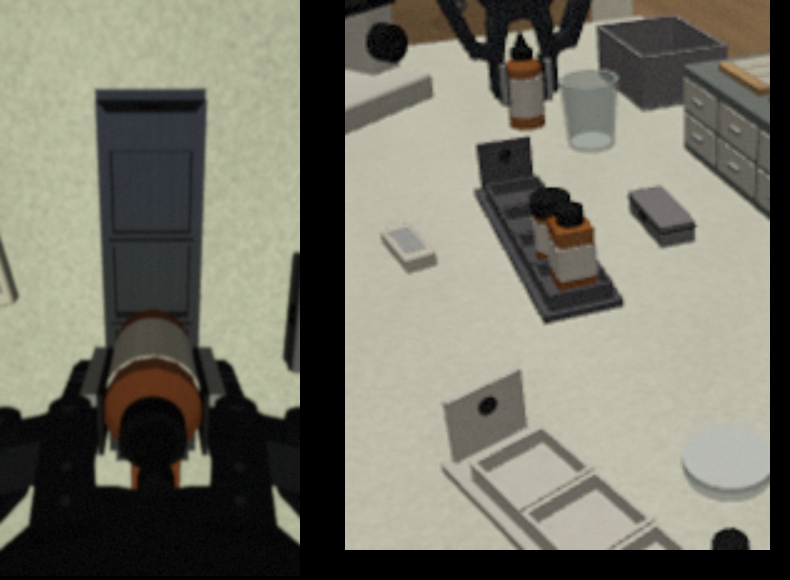

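Request:
move_arm --pt "0.02 0 0 -0.04 0 0 0" --pt "0.02 0 0 -0.035 0 0 0" --pt "0.02 0 0 -0.015 0 0 0" --pt "0.02 0 0 -0.008 0 0 0" --pt "0.02 0 0 0 0 0 0" --pt "0.02 0 0 -0.003 0 0 0" --pt "0.02 0 0 -0.001 0 0 0" --pt "0.02 0 0 0 0 0 0"

```text
t: 22.05
position: [558.4, 195.4, 35.0]
tcp_rot: [-180.0, -0.0, -1.8]
contact_force: [0.3, -0.2, -0.9]
opening: 30.8
```

Request:
move_arm --pt "0.02 0 0 -0.0014 0 0 0" --pt "0.02 0 0 -0.0008 0 0 0" --pt "0.02 0 0 0 0 0 0"

```text
t: 22.42
position: [558.2, 195.1, 32.3]
tcp_rot: [180.0, 0.0, -1.8]
contact_force: [0.2, -0.4, -1.0]
opening: 31.1
```

Request:
move_arm --pt "0.02 0 0 -0.0007 0 0 0" --pt "0.02 0 0 0 0 0 0"

```text
t: 22.68
position: [558.2, 195.1, 32.2]
tcp_rot: [-180.0, 0.0, -1.8]
contact_force: [-1.7, -0.7, 4.4]
opening: 31.1
```

Request:
move_arm --pt "0.05 0 0 0 0 0 0" --pt "0.085 0 0 0 0 0 0" --pt "0.085 0 0 0 0 0 0" --pt "0.085 0 0 0.02 0 0 0" --pt "0.085 0 0 0.04 0 0 0" --pt "0.085 0 0 0.04 0 0 0" --pt "0.085 -0.006 -0.0549 0 0 0 0.0347" --pt "0.085 -0.006 -0.0549 0 0 0 0.0347" --pt "0.085 -0.006 -0.0549 0 0 0 0.0347" --pt "0.085 -0.006 -0.0549 0 0 0 0.0347" --pt "0.085 -0.006 -0.0549 0 0 0 0.0347" --pt "0.085 -0.006 -0.0549 0 0 0 0.0347" --pt "0.085 -0.006 -0.0549 0 0 0 0.0347" --pt "0.085 -0.006 -0.0549 0 0 0 0.0347" --pt "0.085 -0.006 -0.0549 0 0 0 0.0347" --pt "0.085 0 0 0 0 0 0" --pt "0.085 0 0 0 0 0 0" --pt "0.085 0 0 0 0 0 0"

```text
t: 24.92
position: [504.8, -296.9, 131.9]
tcp_rot: [-179.9, -0.0, 16.2]
contact_force: [-0.0, 0.3, 0.9]
opening: 85.0
```

```bash
python3 snap.py wrist w14;python3 snap.py side s14; python3 - <<'E'
from h import *
f,s=pickle.load(open("w14.pkl","rb"))
g=f["image"].max(2);m=((g<50)*255).astype(np.uint8);roi=np.zeros_like(m);roi[170:320,215:300]=1
n,l,st,ce=cv2.connectedComponentsWithStats(m*roi)
for i in range(1,n):
    if st[i,4]>50: print(st[i],ce[i],onplane(f,*ce[i],90,s)[:2],onplane(f,*ce[i],97,s)[:2])
a=cv2.imread("pics/w14.png")[0:384,150:350];b=cv2.imread("pics/s14.png")[80:300,130:300]
b=cv2.resize(b,None,fx=2.5,fy=2.5);a=cv2.resize(a,None,fx=1.5,fy=1.5);c=np.zeros((580,790,3),np.uint8);c[:a.shape[0],:a.shape[1]]=a;c[:b.shape[0],345:345+b.shape[1]]=b;cv2.imwrite("pics/m14.png",c)
E
```

```text
24.925 [ 504.82089896 -296.90012608  131.92422935] [-1.79940011e+02 -2.19691755e-02  1.62139135e+01] [-0.39  0.16 -0.18 -0.07 -0.01 -0.3   0.12]
24.975 [ 504.8340667  -296.84400859  131.80734987] [-1.79941825e+02 -1.43822552e-02  1.62308023e+01] [ 0.02  0.2   0.12 -0.1  -0.   -0.11  0.05]
[235 195  28  12 122] [248.5        199.46721311] [ 500.05284403 -284.00777489] [ 499.47746368 -281.74630172]
[236 207  25  28 540] [247.96296296 220.74074074] [ 504.34004005 -300.41267352] [ 503.60241138 -297.53035929]
```

View pics/m14.png

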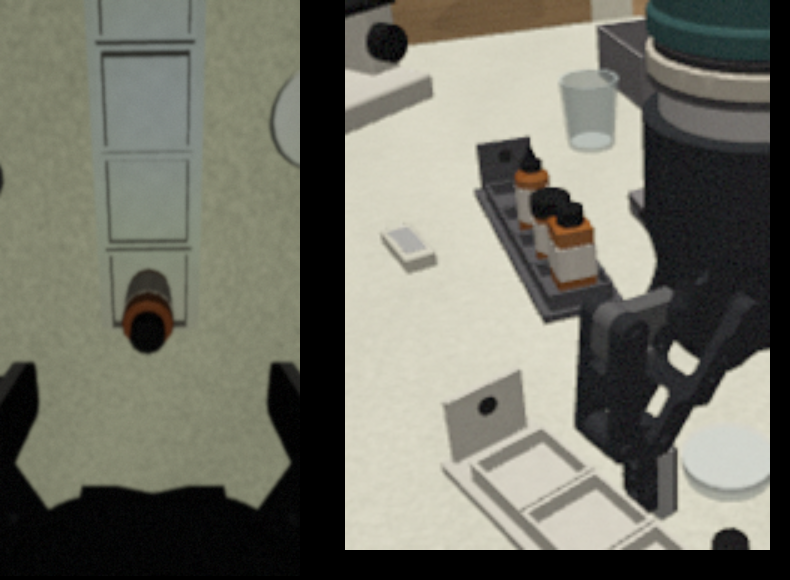

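Request:
move_arm --pt "0.085 -0.0008 -0.0013 -0.04 0 0 0" --pt "0.085 0 0 -0.03 0 0 0" --pt "0.085 0 0 -0.015 0 0 0" --pt "0.085 0 0 -0.006 0 0 0" --pt "0.085 0 0 0 0 0 0" --pt "0.045 0 0 0 0 0 0" --pt "0.04 0 0 0 0 0 0" --pt "0.03 0 0 0 0 0 0" --pt "0.018 0 0 0 0 0 0" --pt "0.018 0 0 0 0 0 0" --pt "0.018 0 0 0 0 0 0"

```text
t: 26.4
position: [503.6, -300.4, 41.1]
tcp_rot: [180.0, -0.0, 16.1]
contact_force: [-0.5, 0.4, 5.7]
opening: 27.3
```

```bash
python3 snap.py side s15; python3 -c "
import cv2;im=cv2.imread('pics/s15.png')[150:384,130:350];cv2.imwrite('pics/s15c.png',cv2.resize(im,None,fx=2.5,fy=2.5))"
```

```text
26.4 [ 503.62667584 -300.42934613   41.14926075] [ 1.79982896e+02 -2.78332075e-02  1.60521757e+01] [ 0.05  0.01 -0.02  0.01  0.07  0.05  0.01]
```

View pics/s15c.png

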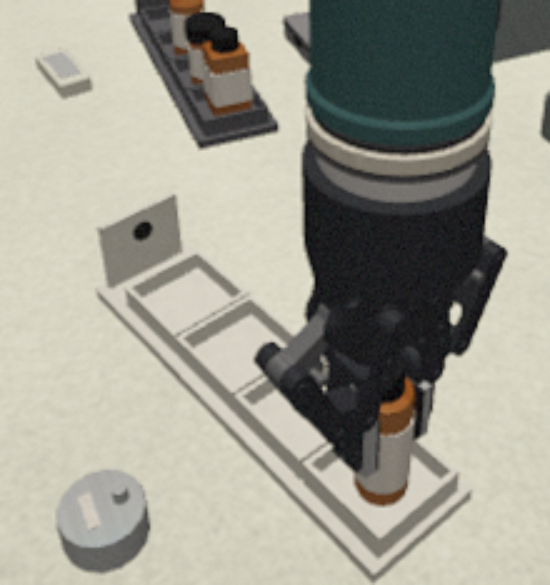

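Request:
move_arm --pt "0.018 0 0 0.02 0 0 0" --pt "0.018 0 0 0.04 0 0 0" --pt "0.018 0 0 0.05 0 0 0" --pt "0.018 0.0057 0.0552 0 0 0 -0.0312" --pt "0.018 0.0057 0.0552 0 0 0 -0.0312" --pt "0.018 0.0057 0.0552 0 0 0 -0.0312" --pt "0.018 0.0057 0.0552 0 0 0 -0.0312" --pt "0.018 0.0057 0.0552 0 0 0 -0.0312" --pt "0.018 0.0057 0.0552 0 0 0 -0.0312" --pt "0.018 0.0057 0.0552 0 0 0 -0.0312" --pt "0.018 0.0057 0.0552 0 0 0 -0.0312" --pt "0.018 0.0057 0.0552 0 0 0 -0.0312" --pt "0.018 0.0057 0.0552 0 0 0 -0.0312" --pt "0.018 0 0 0 0 0 0" --pt "0.018 0 0 0 0 0 0" --pt "0.018 0 0 0 0 0 0"

```text
t: 28.45
position: [560.4, 249.6, 151.2]
tcp_rot: [180.0, -0.0, -2.0]
contact_force: [0.3, 0.2, -0.1]
opening: 26.8
```

```bash
python3 snap.py wrist w16;python3 snap.py side s16; python3 - <<'E'
from h import *
a=cv2.imread("pics/w16.png")[0:384,150:350];b=cv2.imread("pics/s16.png")[60:280,130:300]
b=cv2.resize(b,None,fx=2.5,fy=2.5);a=cv2.resize(a,None,fx=1.5,fy=1.5);c=np.zeros((580,790,3),np.uint8);c[:a.shape[0],:a.shape[1]]=a;c[:b.shape[0],345:345+b.shape[1]]=b;cv2.imwrite("pics/m16.png",c)
E
```

```text
28.45 [560.42614367 249.61823156 151.1674513 ] [ 1.79957393e+02 -1.96140991e-03 -1.97674979e+00] [ 0.43 -0.02 -0.13 -0.04 -0.18 -0.13  0.04]
28.5 [560.4823541  249.6451459  151.10416064] [ 1.79965910e+02  2.10734481e-03 -1.98683139e+00] [ 0.18  0.16 -0.3  -0.18 -0.17 -0.09 -0.03]
```

View pics/m16.png

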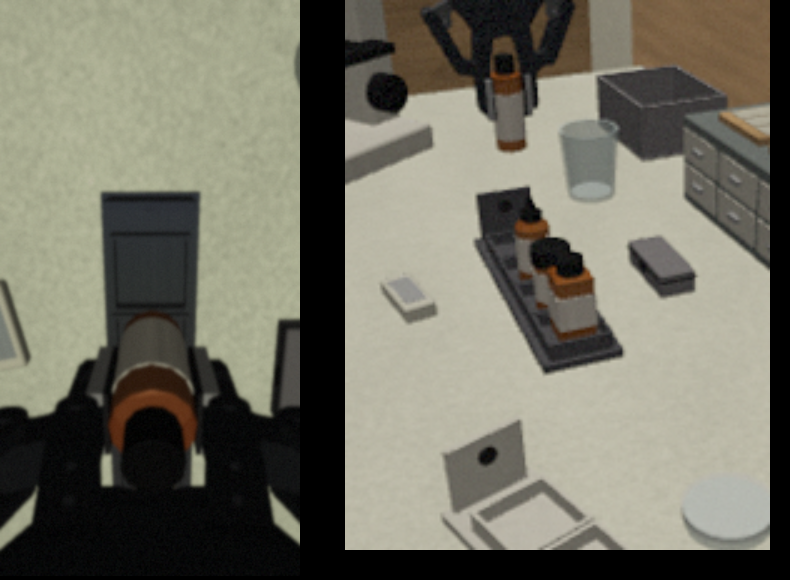

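Request:
move_arm --pt "0.018 0 0.001 -0.045 0 0 0" --pt "0.018 0 0 -0.035 0 0 0" --pt "0.018 0 0 -0.016 0 0 0" --pt "0.018 0 0 -0.008 0 0 0" --pt "0.018 0 0 0 0 0 0" --pt "0.018 0 0 -0.003 0 0 0" --pt "0.018 0 0 -0.001 0 0 0" --pt "0.018 0 0 0 0 0 0"

```text
t: 29.55
position: [560.6, 252.9, 43.1]
tcp_rot: [-180.0, -0.0, -1.8]
contact_force: [-0.7, 0.3, -1.0]
opening: 27.1
```

Request:
move_arm --pt "0.018 0 0 -0.0007 0 0 0" --pt "0.018 0 0 -0.0006 0 0 0" --pt "0.018 0 0 0 0 0 0"

```text
t: 29.92
position: [560.4, 252.7, 41.3]
tcp_rot: [180.0, 0.0, -1.8]
contact_force: [-0.5, 0.4, -0.8]
opening: 27.3
```

Request:
move_arm --pt "0.018 0 0 -0.0007 0 0 0" --pt "0.018 0 0 0 0 0 0"

```text
t: 30.18
position: [560.5, 252.7, 41.2]
tcp_rot: [-180.0, 0.0, -1.8]
contact_force: [-1.1, -0.7, 4.1]
opening: 27.5
```

Contact with the floor; release, rise and back off so all cameras can see.

Request:
move_arm --pt "0.05 0 0 0 0 0 0" --pt "0.085 0 0 0 0 0 0" --pt "0.085 0 0 0 0 0 0" --pt "0.085 0 0 0.02 0 0 0" --pt "0.085 0 0 0.04 0 0 0" --pt "0.085 0 0 0.06 0 0 0" --pt "0.085 0 -0.04 0.04 0 0 0" --pt "0.085 -0.01 -0.06 0.01 0 0 0" --pt "0.085 -0.01 -0.06 0 0 0 0" --pt "0.085 -0.01 -0.06 0 0 0 0" --pt "0.085 0 0 0 0 0 0" --pt "0.085 0 0 0 0 0 0"

```text
t: 31.68
position: [530.8, 32.9, 211.6]
tcp_rot: [-179.9, -0.1, -1.9]
contact_force: [0.7, 0.3, 0.7]
opening: 85.1
```

```bash
python3 snap.py wrist w17;python3 snap.py side s17
```

```text
31.675 [530.76948803  32.94060011 211.6384615 ] [-1.79933820e+02 -7.26184824e-02 -1.86069207e+00] [-1.37  0.84 -1.75 -0.72 -0.12 -0.1   0.17]
31.725 [530.93361722  33.99543862 211.32657835] [-1.79937680e+02 -5.64790865e-02 -1.73323826e+00] [-0.89  0.7  -0.99 -0.27  0.16 -0.21  0.16]
```

View pics/w17.png

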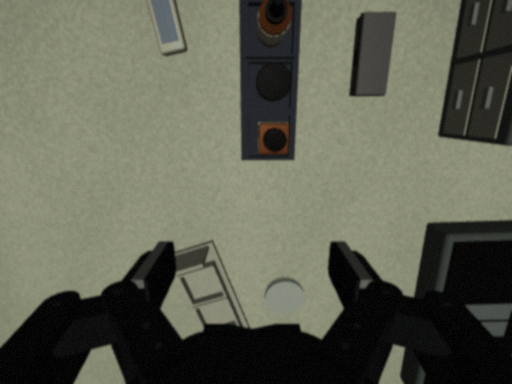

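View pics/s17.png

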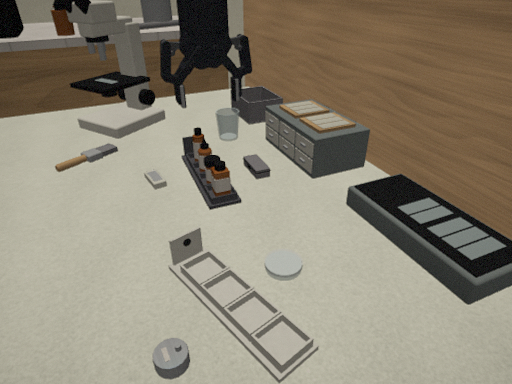

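```bash
python3 snap.py top t18; python3 - <<'E'
from h import *
a=cv2.imread("pics/t18.png")[140:270,110:250];b=cv2.imread("pics/s17.png")[115:215,170:280]
a=cv2.resize(a,None,fx=2.7,fy=2.7);b=cv2.resize(b,None,fx=3.7,fy=3.7)
c=np.zeros((400,790,3),np.uint8);c[:a.shape[0],:a.shape[1]]=a;c[:b.shape[0],380:380+b.shape[1]]=b[:, :410];cv2.imwrite("pics/m18.png",c)
E
```

```text
31.775 [530.94720366  34.53247902 211.05078703] [-1.79950123e+02 -3.57559391e-02 -1.66049603e+00] [-0.5   0.47 -0.31 -0.02  0.02 -0.13 -0.  ]
```

View pics/m18.png

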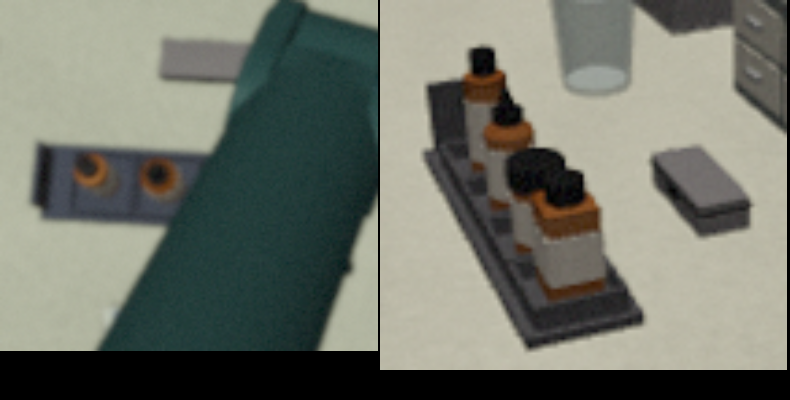

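All four bottles stand upright, one to a cup: from the tab, tall, dropper, jar, square. That is the reverse of the white rack's order.

```bash
python3 -c "
from rig import *
print(hand_in())"
```

```text
the job is handed in; nothing more can be done
None
```

All four bottles are in the dark rack in reverse order, and I handed the job in at about 32 s of the 104 s. From the dark rack's tab they now stand tall, dropper, jar, square; from the white rack's tab they stood square, jar, dropper, tall.

**Placing:** Each bottle was lowered until the wrist force showed it resting on the cup floor (2 to 8 N), then released.

**Last checks:** The side picture shows all four upright, one to a cup, with the gripper clear of them. The petri dish and the slide box look unmoved; I judged that by eye and did not measure it. In the last top picture the arm hid the two cups farthest from the tab, but the side and wrist pictures show the jar and square in place there.

**A disagreement:** I first took the middle of the dark rack's slab as the middle of its row of cups. The cup dividers in the wrist pictures put the row about 11 mm nearer the robot's right (lower y). I corrected this before setting down the first bottle.

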